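Pull a filter slide from the plate reader and present its code to the scanner

ROBOT

A 6-joint arm with a two-finger parallel gripper is mounted at the origin on the work surface. World frame = base frame: x ahead of the robot, y to its left, z up, the work surface at z = 0. Lengths are in m, angles in degrees, forces in N, time in s.
With the tool pointing down it reaches from about 0.25 to 0.725 m from the base axis. Payload 9.7 kg.
Tool frame: the origin (TCP) lies on the centre line of the jaws, within the pads' length; the fingertips stand tip_reach ahead of it and the grasp point (between the pads) lies 2 mm behind it (tip_reach is the distance from the TCP to the fingertips, in m); z points along the fingers, y is the direction in which the jaws open and shut (so a half turn about z gives the same grasp; the last joint's range is limited). The gripper opens to 85 mm and grips with 20 to 120 N. Pads are 22 mm wide; open, the fingers measure 114 mm over their backs; the gripper's body (76 mm by 85 mm) begins 54 mm behind the grasp point. The pads swing forward as they close: fully open they stand 13 mm farther back than shut.
Start: joints at [72.938, 4.979, 10.078, 95.1, 0, 90], TCP at [0.161, 0.526, 0.248] pointing down, gripper open.
Joint ranges: [-179.16, 179.16], [-48.56, 103.87], [-65.8, 70.77], [-126.05, 130.52], [-82.76, 87.17], [-180, 180]. Speed limits (degrees/s): [127.2, 127.2, 147.25, 180, 180, 180].

INTERFACE

Orientations are given as [roll, pitch, yaw] about the fixed x, y, z axes, in that order (R = Rz(yaw) Ry(pitch) Rx(roll)).
In Python, from workcell import get_obs, camera, calibration, job_done, tip_reach gives the robot as it stands.
- The arm moves only by the tool apply_moves, never from a script. Its argument "rows" is a list of rows, each a list of 7 numbers: the shift along the world's x, y, z in mm, then the turn, a rotation vector about the world's x, y, z in degrees, then the closure, from 0 (fully open) to 1 (shut). A call has 1 to 20 rows; each row shifts and turns the commanded pose from where the row before left it; what a row does not reach is not made up. A row lasts 1/8 s, in which the tool goes at most 62.5 mm and 10.7 degrees, less where a joint would pass 70% of its speed; a pose out of reach is approached as far as the arm can. A call with a gripper value outside its range is refused whole. The fingers move at their own pace and stop on an object; "grip_force" is the grip in N (left out, the last holds). Time passes only in rows, so rows that do not move let the fingers close. It gives the time, the measured TCP pose, the force and the opening at its end, in the units of the state.
- get_obs(): the state, without advancing time (a new reading comes with each control period).
- camera(name): name is "side" or "top"; returns the picture (400x640x3 uint8, red, green, blue); there is no depth.
- calibration(name): a dict with "intrinsics" (3x3 intrinsics, pixels), "T" (4x4, takes a point from camera to world coordinates). Camera axes: x right, y down, z forward; pixel columns grow to the right and rows downward; lengths in m; the calibration is good to about 2 mm. A picture is of the moment at which its call begins. calibration takes no time and is no camera call.
- job_done(): hands the job in, once; it reports no verdict.
The state is a dict: "time": time; "q": joint angles; "qd": joint speeds; "joint_efforts": joint torques, N m; "ee_pos": TCP position; "tcp_rot": TCP orientation; "wrist_force": force on the tool from outside, world axes, zero at the start; "torque": the same for the moment, N m; "opening": finger opening in m.
Only numpy, scipy, OpenCV 4.12 (cv2) and the standard library are available. Lean on these libraries where they do the work, as an engineer would, in place of code of your own. Each camera call takes 0.05 s, during which the arm holds its last target.

TASK

Lift the blue flap on top of the plate reader right up until it stands open, and draw the filter slide with the orange handle straight up out of its slot, leaving the blue-handled one and everything else on the bench where they are. Then turn the slide round so that the square code on its frame faces the scanner, and hold it there by its handle: upright, square to the scanner's red window, code level with the window's middle and centred on it, about 10 cm in front of the glass. Finish like that, still holding the slide in the air with the flap left open.

Things in the scene. Friction and masses are not known exactly. Their poses are not given: they have to be found in the camera images.
- reader: the microplate reader, a fixed cream box 340 deep (x) x 300 wide (y) x 160 mm high. Origin: centre of its underside, on the bench; its -x side is the front, z up. In the front of its top, under the blue flap, is the filter compartment, an open recess 110 (x) x 170 (y) x 40 mm deep behind an 8 mm front wall
- compartment (a point): middle of the compartment's floor: 115 mm ahead (-x) of the reader's centre, 120 mm above the bench, axes as the reader's. The recess runs from 47 mm ahead of it to 63 mm behind it and 85 mm to each side. Two slots in the floor, centred at y = +37 and -37 mm from here, each 14 (x) x 63 (y) x 80 mm deep, hold one filter slide each, standing on the slot's bottom; either slide may be in either slot
- flap (a joint): hinge angle of the flap, rad: 0 lying shut, grows as it is lifted, stop at 1.92 (leaning back). Stiff hinge: it stays where it is left. Lifting takes about 2 N at the tab. It may start slightly ajar
- flap_tab (a point): grip point in the flap's grey pull tab: 30 wide (y) x 8 mm thick, sticking out 37 mm from the middle of the flap's front edge (flush with the reader's front face). Point at mid width and thickness, 24 mm from the flap's edge, 24 mm past the front face, 148 mm from the hinge axis; 164 mm above the bench when shut. Axes turn with the flap: -x from hinge to tab, y along the hinge, z out of its top
- flap_hinge (a point): middle of the flap's hinge axis, which runs along the reader's y, 46 mm ahead (-x) of the reader's centre and 164 mm above the bench; axes turn with the flap. The flap is a dark blue plate 118 (x) x 190 (y) x 6 mm
- orange_slide: the filter slide to take: flat black upright frame 9 thick (x) x 60 wide (y) x 82 mm high with three round filters and a white code label; above it an orange handle 15 (x) x 24 (y) mm, up to 117 mm. About 0.11 kg. Origin: centre of its underside; z up, x normal to its flat faces. Code on the -x face, which in the slot looks to the reader's front (axes parallel to the reader's)
- orange_slide_grip (a point): grip point in the orange handle, on the slide's mid line, 107 mm above its underside (10 mm below the handle's top)
- orange_slide_code (a point): centre of the orange slide's 34 mm square white label with black code, on the -x face of the frame, 24 mm above its underside (83 mm below the grip point)
- blue_slide: the other filter slide, the same but with a blue handle; it stays in its slot
- scanner: the code scanner, fixed: dark head 58 deep (x) x 80 wide (y) x 66 mm high (from 117 to 183 mm above the bench) on a post and a round foot of 104 mm diameter. Origin: centre of its foot's underside; it looks to its own -x side, level
- scanner_window (a point): centre of the scanner's red window, in the middle of the head's -x face, 150 mm above the bench; axes as the scanner's: it looks along -x
- tube_rack: bystander: purple tube rack 70 x 210 mm, 50 mm high over the tube caps; loose, stays
- tip_box: bystander: yellow pipette-tip box 122 x 84 x 60 mm; loose, stays
- well_plate: bystander: white 96-well plate 128 x 86 x 15 mm; loose, stays
- bottle_amber: bystander: amber bottle, 72 mm diameter, 160 mm high; loose, stays
- bottle_clear: bystander: clear bottle with blue cap, 60 mm diameter, 130 mm high; loose, stays
Mind the look-alikes: they are no part of the job. What is shaped like the scanner but green or purple is not meant.

How it is judged (in metres and radians):
On the way, in this order (a step that is already met when the one before it is completed fails the run):
1. the flap is lifted and stands open (at least 75 degrees) (value of joint flap above 1.3 rad), for 0.2 s.
2. the orange slide is drawn up clear of its slot and the flap's opening, held by the fingers (z of orange_slide in the frame of reader above 0.122 m and contact force between orange_slide and the fingers above 0.5 N and value of joint flap above 1.2 rad), for 0.1 s.
At the end, for the whole second after the job is handed in: Orange slide held still by its handle, in the air, upright within 17 deg; code facing the scanner, square within 20 deg, 65 to 140 mm from the window, within 30 mm of its centre sideways and in height; flap open at least 69 deg; blue slide within 10 mm of its place; the rest within 30 mm (contact force between orange_slide and the fingers above 0.5 N and distance between the grasp point and orange_slide_grip below 0.03 m and contact force between orange_slide and scanner below 0.1 N and contact force between orange_slide and reader below 0.1 N and height (world z) of orange_slide above 0.08 m and linear speed of orange_slide below 0.03 m/s and angle between orange_slide's own z axis and vertical below 0.3 rad and angle between the x axis of orange_slide and the x axis of scanner, either way round below 0.35 rad and x of scanner_window in the frame of orange_slide below -0.05 m and x of orange_slide_code in the frame of scanner_window between -0.14 and -0.065 m and y of orange_slide_code in the frame of scanner_window between -0.03 and 0.03 m and z of orange_slide_code in the frame of scanner_window between -0.03 and 0.03 m and value of joint flap above 1.2 rad and distance of each of tube_rack, tip_box, well_plate, bottle_amber, bottle_clear from where it was at the start of the episode below 0.03 m and distance of blue_slide from where it was at the start of the episode below 0.01 m); the arm keeps its last pose, push and grip.
It fails at once if the blue slide is pulled up or pushed about (distance of blue_slide from where it was at the start of the episode above 0.02 m).
It fails at once if something else on the bench is knocked more than 3 cm away (distance of any of tube_rack, tip_box, well_plate, bottle_amber, bottle_clear from where it was at the start of the episode above 0.03 m).
It also fails if it takes over 64 s, if anything falls off the work surface, if the arm or the gripper's body presses on something with over 40 N, if the wrist force passes 120 N, or if a joint passes its speed limit or range.

## Working session

There is one attempt and no reset: what is moved stays moved. The work goes in short steps, Python scripts to look and compute and a tool call to move; the robot and the scene stay as the last step left them, time stands still between calls to the robot, and variables do not carry over. Pictures are saved under pics/ and viewed, and the job is handed in when it is done.

Besides the shell and the picture viewer there is one more tool, called after "Request:" as name([rows], argument=value, ...), one row to a line, values as JSON. apply_moves: Moves the arm, as the interface text tells. Its arguments: {"type":"object","properties":{"rows":{"type":"array","items":{"type":"array","items":{"type":"number"}}},"grip_force":{"type":"number"}},"required":["rows"]}

```bash
mkdir -p pics; ls; python3 - <<'E'
from workcell import *
import cv2
print(get_obs(), tip_reach)
for n in ("side","top"):
    c=calibration(n); print(n,c["intrinsics"],c["T"])
    im=camera(n); cv2.imwrite(f"pics/{n}0.png",im[:,:,::-1])
E
```

```text
pics
{'time': 0.0, 'q': array([7.29385006e+01, 5.01199199e+00, 1.00331450e+01, 9.50998525e+01,
       1.13372311e-03, 8.99994914e+01]), 'qd': array([ 0.09458514,  0.0765682 , -0.05114865, -0.01496541, -0.02290611,
        0.03566777]), 'joint_efforts': array([ 1.64952984e-03, -5.20392752e+01,  4.64794850e+01,  1.65844196e-02,
        8.96226538e-05,  2.61997417e-05]), 'ee_pos': array([0.16130072, 0.52559061, 0.24756278]), 'tcp_rot': array([-1.79921300e+02, -1.13442064e-03,  1.62939008e+02]), 'wrist_force': array([-1.23235411, -0.24674458,  0.10691893]), 'torque': array([-0.01638461,  0.03295388,  0.02815813]), 'opening': 0.08513797092132377} 0.017
side [[397.03793148   0.         325.68157314]
 [  0.         397.03793148 198.6119693 ]
 [  0.           0.           1.        ]] [[ 0.65640252  0.60646651 -0.44870268  1.05313042]
 [ 0.75437842 -0.5331699   0.38294001 -0.65367732]
 [-0.00699448 -0.58985441 -0.80747932  1.16330909]
 [ 0.          0.          0.          1.        ]]
top [[427.31160158   0.         325.19930387]
 [  0.         427.31160158 197.53482343]
 [  0.           0.           1.        ]] [[-0.01064905 -0.98783245  0.15515687  0.30363333]
 [-0.99993995  0.01011851 -0.00420875 -0.15612319]
 [ 0.00258759 -0.15519238 -0.98788088  1.25318594]
 [ 0.          0.          0.          1.        ]]
```

View pics/side0.png

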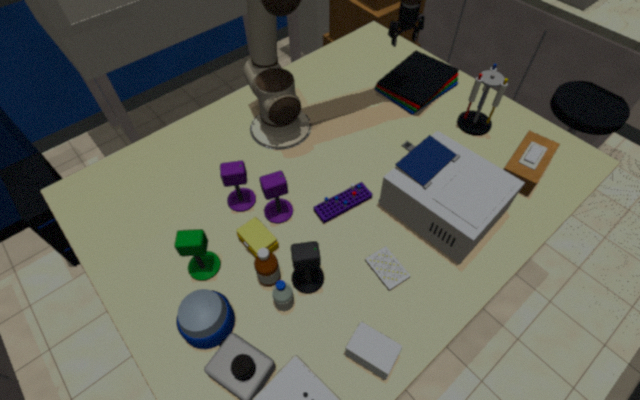

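View pics/top0.png

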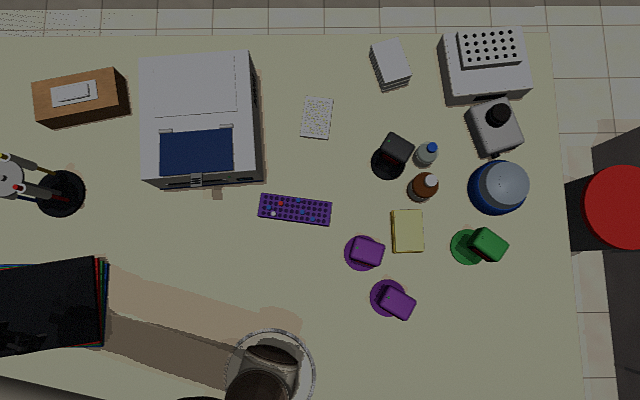

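```bash
python3 - <<'E'
import cv2
s=cv2.imread("pics/side0.png");t=cv2.imread("pics/top0.png")
cv2.imwrite("pics/s_crop.png",cv2.resize(s[180:380,200:440],None,fx=3,fy=3,interpolation=2))
cv2.imwrite("pics/t_crop.png",cv2.resize(t[60:260,280:520],None,fx=3,fy=3,interpolation=2))
E
```

```text
(no output)
```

View pics/s_crop.png

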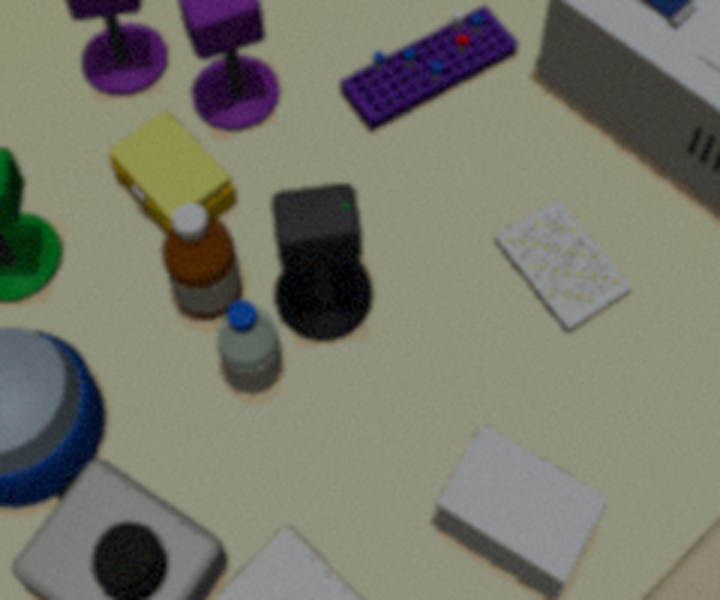

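View pics/t_crop.png

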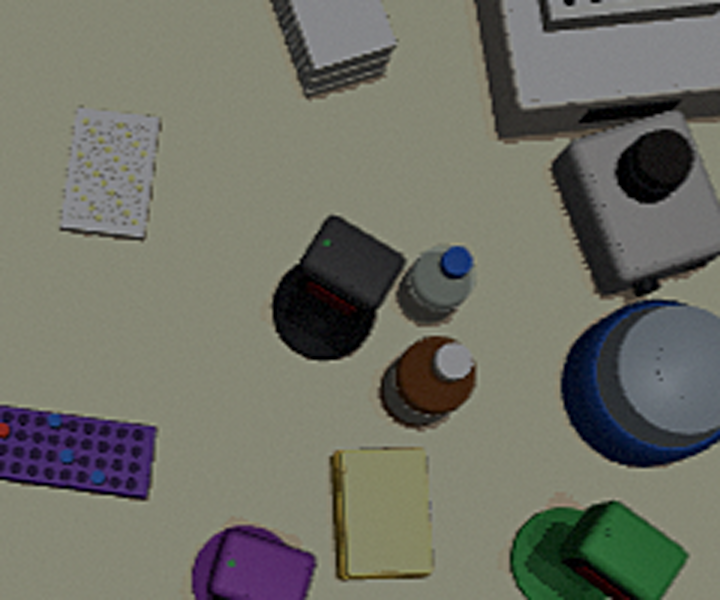

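```bash
cat > h.py <<'E'
import numpy as np,cv2
from workcell import calibration
def proj(n,P):
    c=calibration(n);T=c["T"];p=(np.atleast_2d(P)-T[:3,3])@T[:3,:3];p=p@c["intrinsics"].T
    return p[:,:2]/p[:,2:]
def onz(n,uv,z):
    c=calibration(n);T=c["T"];r=T[:3,:3]@np.linalg.inv(c["intrinsics"])@[uv[0],uv[1],1.]
    return T[:3,3]+r*(z-T[2,3])/r[2]
def tri(a,b):
    "a=side uv, b=top uv -> point, gap"
    A=[];B=[]
    for n,uv in (("side",a),("top",b)):
        c=calibration(n);T=c["T"];r=T[:3,:3]@np.linalg.inv(c["intrinsics"])@[uv[0],uv[1],1.];r/=np.linalg.norm(r)
        M=np.eye(3)-np.outer(r,r);A.append(M);B.append(M@T[:3,3])
    p=np.linalg.lstsq(np.vstack(A),np.hstack(B),rcond=None)[0]
    return p.round(4),[np.round(np.linalg.norm(A[i]@p-B[i])*1000,1) for i in (0,1)]
E
python3 - <<'E'
import cv2
s=cv2.imread("pics/side0.png");t=cv2.imread("pics/top0.png")
cv2.imwrite("pics/s_crop2.png",cv2.resize(s[125:265,370:530],None,fx=5,fy=4.285,interpolation=2) if 0 else cv2.resize(s[125:245,370:530],None,fx=5,fy=5,interpolation=2))
cv2.imwrite("pics/t_crop2.png",cv2.resize(t[40:200,125:275],None,fx=3.75,fy=3.75,interpolation=2))
cv2.imwrite("pics/s_crop3.png",cv2.resize(s[220:310,230:340],None,fx=6,fy=6,interpolation=2))
cv2.imwrite("pics/t_crop3.png",cv2.resize(t[120:270,330:450],None,fx=4,fy=4,interpolation=2))
E
```

```text
(no output)
```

View pics/s_crop2.png

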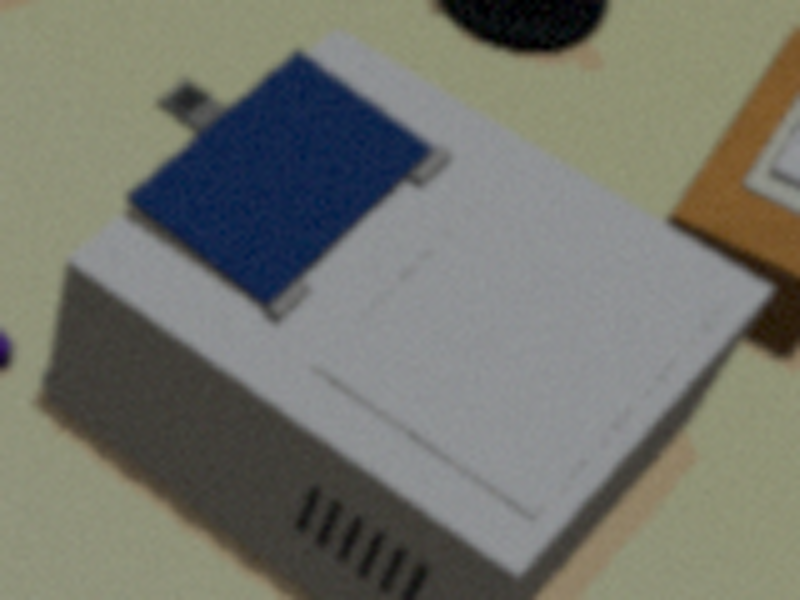

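View pics/t_crop2.png

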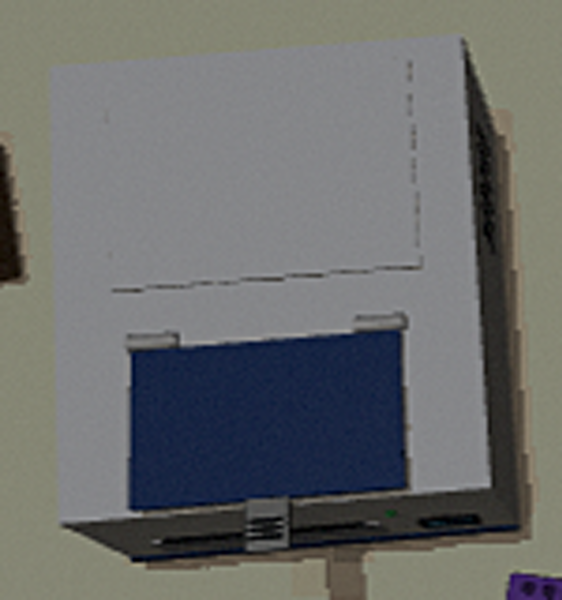

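View pics/s_crop3.png

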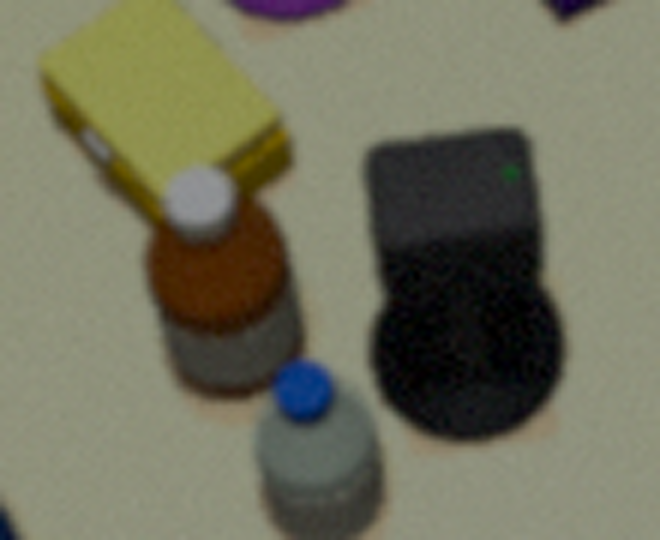

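View pics/t_crop3.png

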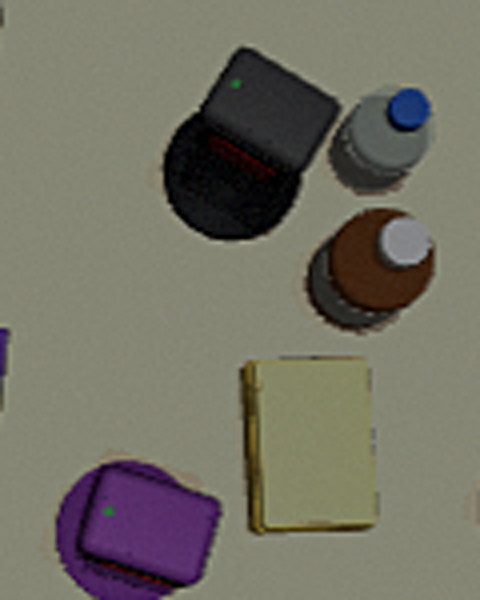

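```bash
python3 - <<'E'
from h import *
S=lambda x,y:(370+x/5,125+y/5); T=lambda x,y:(125+x/3.75,40+y/3.75)
rd={'FL':(S(335,30),T(62,523)),'FR':(S(72,262),T(491,487)),'BR':(S(520,577),T(463,37)),'BL':(S(775,290),T(50,67)),
'fFL':(S(298,52),T(130,510)),'fFR':(S(130,198),T(408,488)),'fBR':(S(272,303),T(402,330)),'fBL':(S(432,150),T(130,350)),
'tabL':(S(188,82),T(245,552)),'tabR':(S(158,103),T(290,550))}
for k,(a,b) in rd.items(): print(k,*tri(a,b), onz("top",b,.16).round(4), onz("side",a,.16).round(4))
print('scanner')
S=lambda x,y:(230+x/6,220+y/6); T=lambda x,y:(330+x/4,120+y/4)
for b in [(240,45),(340,107),(300,170),(203,110)]: print(onz("top",T(*b),.183).round(4))
for b in [(365,150),(525,130),(540,235),(380,245)]: print('s',onz("side",S(*b),.183).round(4))
print('foot',onz("top",T(232,172),.012).round(4),onz("side",S(467,345),.012).round(4))
for b in [(210,137),(272,177)]: print('win',onz("top",T(*b),.15))
for n,z,p in (('clear',.13,(408,109)),('amber',.16,(404,241))): print(n,onz("top",T(*p),z).round(4))
for p in [(245,360),(365,360),(375,527),(260,530)]: print('tip',onz("top",T(*p),.06).round(3))
E
```

```text
FL [0.5295 0.32   0.1548] [np.float64(0.9), np.float64(0.9)] [0.5279 0.317  0.16  ] [0.5325 0.316  0.16  ]
FR [0.5534 0.0227 0.1545] [np.float64(2.7), np.float64(2.7)] [0.5504 0.0196 0.16  ] [0.5573 0.0216 0.16  ]
BR [0.8907 0.0475 0.1554] [np.float64(2.2), np.float64(2.2)] [0.8866 0.0449 0.16  ] [0.8925 0.0465 0.16  ]
BL [0.8696 0.348  0.1541] [np.float64(0.7), np.float64(0.7)] [0.866  0.3446 0.16  ] [0.871 0.343 0.16 ]
fFL [0.535  0.267  0.1716] [np.float64(1.4), np.float64(1.4)] [0.5366 0.2702 0.16  ] [0.5294 0.2793 0.16  ]
fFR [0.5495 0.0775 0.1727] [np.float64(3.4), np.float64(3.4)] [0.5503 0.0774 0.16  ] [0.5445 0.0903 0.16  ]
fBR [0.6656 0.0861 0.1647] [np.float64(3.5), np.float64(3.5)] [0.6648 0.0842 0.16  ] [0.6652 0.0932 0.16  ]
fBL [0.651  0.2747 0.1616] [np.float64(0.7), np.float64(0.7)] [0.652  0.2759 0.16  ] [0.6502 0.2754 0.16  ]
tabL [0.5046 0.1864 0.1732] [np.float64(1.5), np.float64(1.5)] [0.5061 0.1892 0.16  ] [0.4978 0.1992 0.16  ]
tabR [0.5053 0.1551 0.1747] [np.float64(1.4), np.float64(1.4)] [0.5072 0.1581 0.16  ] [0.4977 0.1687 0.16  ]
scanner
[ 0.6444 -0.331   0.183 ]
[ 0.6022 -0.3942  0.183 ]
[ 0.5607 -0.3667  0.183 ]
[ 0.6011 -0.3056  0.183 ]
s [ 0.5657 -0.3689  0.183 ]
s [ 0.6071 -0.3054  0.183 ]
s [ 0.6537 -0.336   0.183 ]
s [ 0.6093 -0.3943  0.183 ]
foot [ 0.6008 -0.3496  0.012 ] [ 0.6076 -0.3509  0.012 ]
win [ 0.59173367 -0.31427851  0.15      ]
win [ 0.56410446 -0.35446198  0.15      ]
clear [ 0.6151 -0.4521  0.13  ]
amber [ 0.5181 -0.4372  0.16  ]
tip [ 0.454 -0.347  0.06 ]
tip [ 0.453 -0.431  0.06 ]
tip [ 0.336 -0.433  0.06 ]
tip [ 0.335 -0.353  0.06 ]
```

Request:
apply_moves([
  [30, -30, 2, 0, 0, 2, 0],
  [35, -35, 0, 0, 0, 2, 0],
  [35, -35, 0, 0, 0, 2, 0],
  [35, -35, 0, 0, 0, 2, 0],
  [35, -35, 0, 0, 0, 2, 0],
  [35, -35, 0, 0, 0, 2, 0],
  [35, -35, 0, 0, 0, 2, 0],
  [35, -35, 0, 0, 0, 2, 0],
  [35, -35, 0, 0, 0, 2, 0],
  [30, -30, 0, 0, 0, 2, 0],
  [16, -17, 0, 0, 0, 1.7, 0],
  [0, 0, 0, 0, 0, 0, 0],
])

```text
time: 1.6
ee_pos: [0.518, 0.1676, 0.2495]
tcp_rot: [-180.0, -0.1, -175.5]
wrist_force: [-0.4, 0.5, -0.6]
opening: 0.0856
```

```bash
python3 - <<'E'
from h import *
from workcell import *
print(get_obs()["q"].round(1))
s=camera("side")[:,:,::-1];t=camera("top")[:,:,::-1]
a=cv2.resize(s[60:220,330:530],None,fx=4,fy=4,interpolation=2)[:600]
b=cv2.resize(t[100:220,130:290],None,fx=5,fy=5,interpolation=2)
cv2.imwrite("pics/s1.png",a);cv2.imwrite("pics/t1.png",b)
print(proj("side",[.518,.1676,.2495]),proj("top",[.518,.1676,.2495]))
E
```

```text
[17.9  4.3  9.5 95.3 -0.  13.4]
[[410.06106511 129.98497115]] [[188.00480251 175.52317678]]
```

View pics/s1.png

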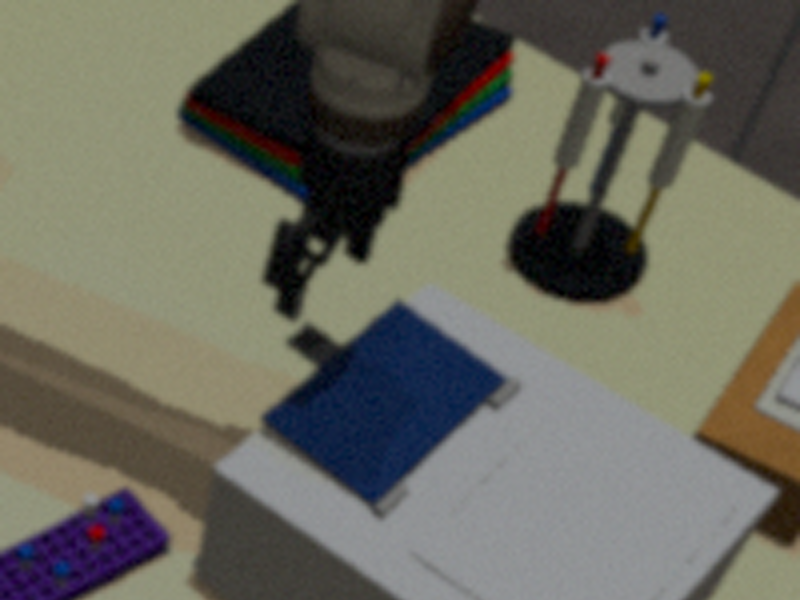

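View pics/t1.png

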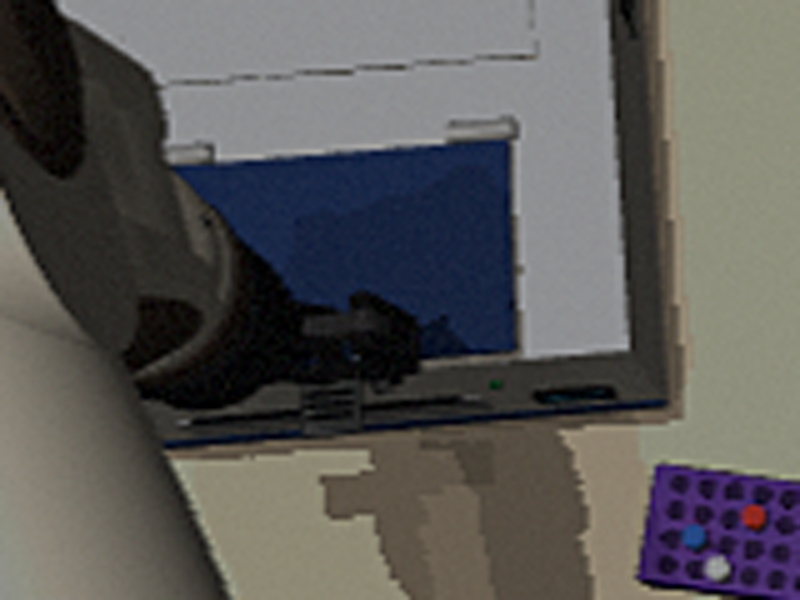

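Request:
apply_moves([
  [0, 0, -25, 0, 0, 0, 0],
  [0, 0, -30, 0, 0, 0, 0],
  [0, 0, -22, 0, 0, 0, 0],
  [0, 0, 0, 0, 0, 0, 0.4],
  [0, 0, 0, 0, 0, 0, 1],
  [0, 0, 0, 0, 0, 0, 1],
  [0, 0, 0, 0, 0, 0, 1],
  [0, 0, 0, 0, 0, 0, 1],
], grip_force=30)

```text
time: 2.7
ee_pos: [0.5176, 0.1691, 0.1738]
tcp_rot: [180.0, 0.0, -175.4]
wrist_force: [-0.4, 2.9, 1.7]
opening: 0.0292
```

```bash
python3 - <<'E'
import numpy as np
th=np.linspace(.08,1.68,21)
r=.148
d=-r*np.cos(th);z=r*np.sin(th);y=np.radians(4.6)
print(np.c_[np.diff(d)*np.cos(y),np.diff(d)*np.sin(y),np.diff(z)].__mul__(1000).round(1).tolist())
E
```

```text
[[1.4, 0.1, 11.8], [2.3, 0.2, 11.6], [3.3, 0.3, 11.4], [4.2, 0.3, 11.1], [5.0, 0.4, 10.7], [5.9, 0.5, 10.3], [6.7, 0.5, 9.8], [7.4, 0.6, 9.2], [8.1, 0.7, 8.6], [8.8, 0.7, 7.9], [9.4, 0.8, 7.2], [9.9, 0.8, 6.4], [10.4, 0.8, 5.6], [10.8, 0.9, 4.7], [11.2, 0.9, 3.8], [11.4, 0.9, 2.9], [11.6, 0.9, 2.0], [11.8, 0.9, 1.1], [11.8, 0.9, 0.1], [11.8, 0.9, -0.8]]
```

Request:
apply_moves([
  [1.4, 0.1, 11.8, 0, 0, 0, 1],
  [2.3, 0.2, 11.6, 0, 0, 0, 1],
  [3.3, 0.3, 11.4, 0, 0, 0, 1],
  [4.2, 0.3, 11.1, 0, 0, 0, 1],
  [5.0, 0.4, 10.7, 0, 0, 0, 1],
  [5.9, 0.5, 10.3, 0, 0, 0, 1],
  [6.7, 0.5, 9.8, 0, 0, 0, 1],
  [7.4, 0.6, 9.2, 0, 0, 0, 1],
])

```text
time: 3.7
ee_pos: [0.5536, 0.1718, 0.2593]
tcp_rot: [180.0, -0.1, -175.4]
wrist_force: [1.7, 4.4, -6.8]
opening: 0.0295
```

Request:
apply_moves([
  [8.1, 0.7, 8.6, 0, 0, 0, 1],
  [8.8, 0.7, 7.9, 0, 0, 0, 1],
  [9.4, 0.8, 7.2, 0, 0, 0, 1],
  [9.9, 0.8, 6.4, 0, 0, 0, 1],
  [10.4, 0.8, 5.6, 0, 0, 0, 1],
  [10.8, 0.9, 4.7, 0, 0, 0, 1],
])

```text
time: 4.45
ee_pos: [0.6107, 0.1762, 0.2993]
tcp_rot: [-180.0, -0.2, -175.4]
wrist_force: [-1.1, 2.9, -5.2]
opening: 0.0292
```

```bash
python3 - <<'E'
from h import *
from workcell import *
print(get_obs()["q"].round(1))
s=camera("side")[:,:,::-1]
cv2.imwrite("pics/s2.png",cv2.resize(s[60:220,330:530],None,fx=4,fy=4,interpolation=2)[:600])
E
```

```text
[ 16.1  19.5  33.  103.6  -0.   11.5]
```

View pics/s2.png

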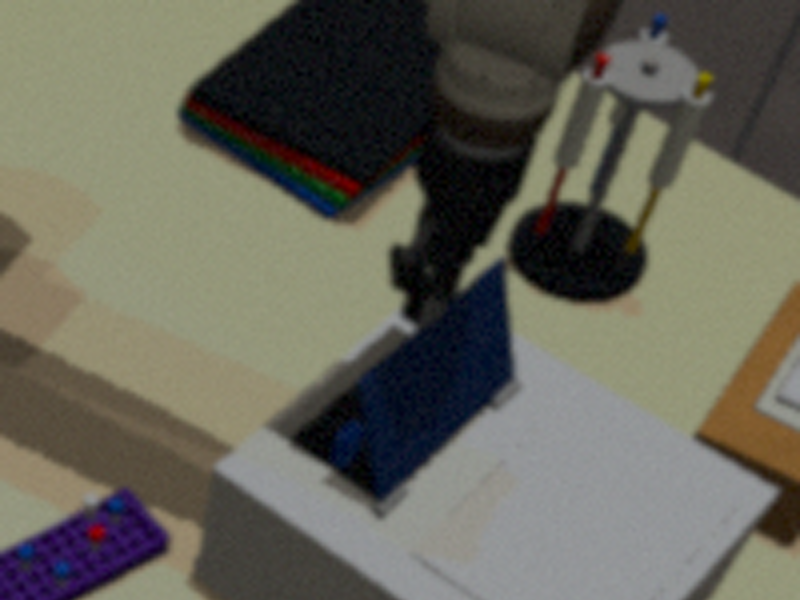

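The flap is coming up with the hand. The blue handle shows at (347,443) in the crop, in the right-hand slot, so the orange one is in the left.

Request:
apply_moves([
  [11.2, 0.9, 3.8, 0, 0, 0, 1],
  [11.4, 0.9, 2.9, 0, 0, 0, 1],
  [11.6, 0.9, 2.0, 0, 0, 0, 1],
  [11.8, 0.9, 1.1, 0, 0, 0, 1],
  [11.8, 0.9, 0.1, 0, 0, 0, 1],
  [11.8, 0.9, -0.8, 0, 0, 0, 1],
  [0, 0, 0, 0, 0, 0, 1],
])

```text
time: 5.38
ee_pos: [0.6809, 0.1816, 0.3088]
tcp_rot: [-180.0, -0.0, -175.4]
wrist_force: [-0.8, 1.2, -0.7]
opening: 0.0294
```

```bash
python3 - <<'E'
from h import *
from workcell import *
print(get_obs()["q"].round(1))
s=camera("side")[:,:,::-1]
cv2.imwrite("pics/s3.png",cv2.resize(s[60:220,330:530],None,fx=4,fy=4,interpolation=2)[:600])
E
```

```text
[ 14.9  32.9  52.6 109.7  -0.   10.3]
```

View pics/s3.png

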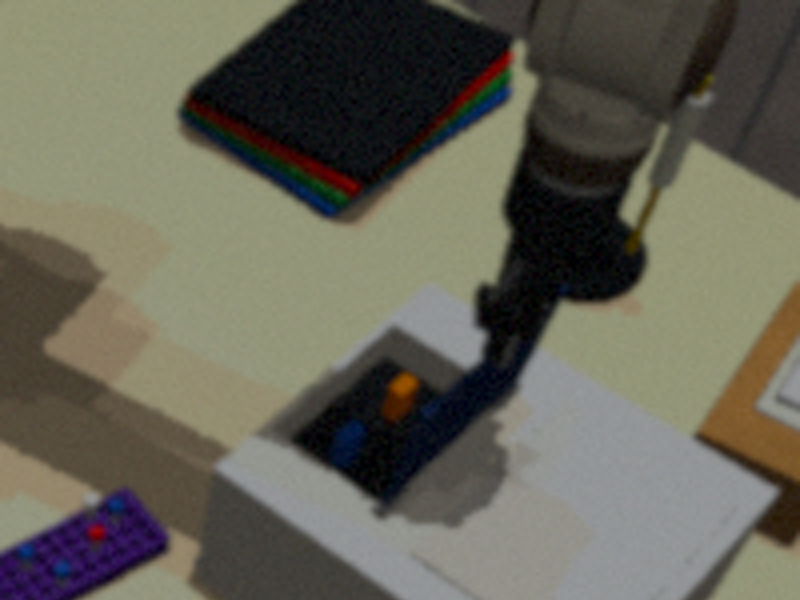

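Request:
apply_moves([
  [0, 0, 0, 0, 0, 0, 0],
  [0, 0, 0, 0, 0, 0, 0],
  [0, 0, 0, 0, 0, 0, 0],
  [-10, -1, 2, 0, 0, 0, 0],
  [-30, -2, 5, 0, 0, 0, 0],
  [-40, -3, 5, 0, 0, 0, 0],
  [-50, -4, 0, 0, 0, 0, 0],
  [-50, -4, 0, 0, 0, 0, 0],
  [-30, -4, 0, 0, 0, 0, 0],
  [0, 0, 0, 0, 0, 0, 0],
])

```text
time: 6.68
ee_pos: [0.469, 0.1636, 0.3222]
tcp_rot: [180.0, 0.2, -175.3]
wrist_force: [0.8, 1.0, -0.0]
opening: 0.0853
```

```bash
python3 - <<'E'
from h import *
from workcell import *
print(get_obs()["q"].round(1))
s=camera("side")[:,:,::-1];t=camera("top")[:,:,::-1]
cv2.imwrite("pics/s4.png",cv2.resize(s[80:200,380:480],None,fx=5,fy=5,interpolation=2)[:600])
cv2.imwrite("pics/t4.png",cv2.resize(t[90:200,130:270],None,fx=5,fy=5,interpolation=2))
E
```

```text
[ 1.920e+01 -1.000e-01  1.320e+01  1.031e+02 -0.000e+00  1.460e+01]
```

View pics/s4.png

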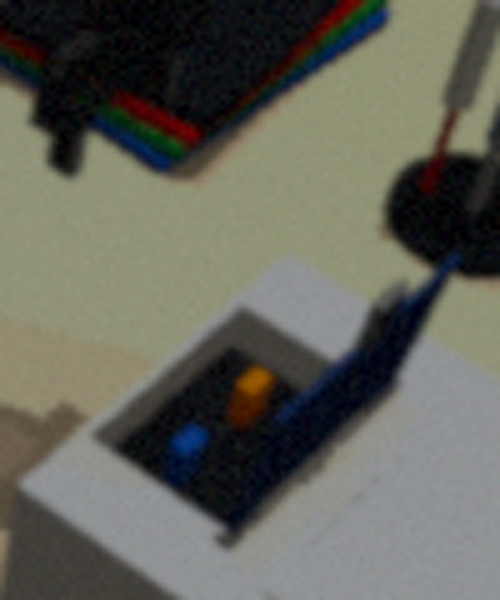

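View pics/t4.png

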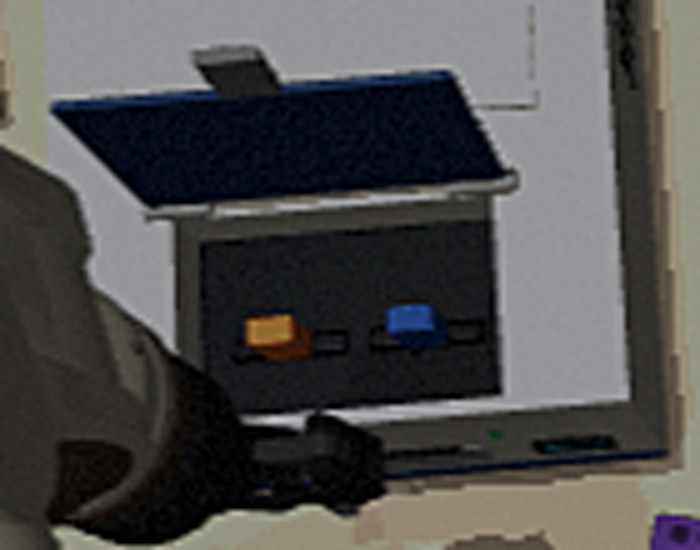

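```bash
python3 - <<'E'
from h import *
S=lambda x,y:(380+x/5,80+y/5); T=lambda x,y:(130+x/5,90+y/5)
for n,a,b in (('or',(254,380),(271,331)),('bl',(190,440),(411,321))):
    print(n,*tri(S(*a),T(*b)),onz("top",T(*b),.157),onz("side",S(*a),.157))
print(0.7105-.115*.9968-.037*.0802,.183-.115*.0802+.037*.9968)
E
```

```text
or [0.5919 0.2122 0.1523] [np.float64(1.3), np.float64(1.3)] [0.58983288 0.20948242 0.157     ] [0.59450021 0.20946522 0.157     ]
bl [0.5976 0.1394 0.1504] [np.float64(2.0), np.float64(2.0)] [0.59451994 0.13593522 0.157     ] [0.60134014 0.13628436 0.157     ]
0.5929006000000001 0.21065859999999997
```

Request:
apply_moves([
  [10, 4, 0, 0, 0, -9, 0.5],
  [14, 5.4, 0, 0, 0, -9, 0.5],
  [14, 5.4, 0, 0, 0, -9, 0.5],
  [14, 5.4, 0, 0, 0, -9, 0.5],
  [14, 5.4, 0, 0, 0, -9, 0.5],
  [14, 5.4, 0, 0, 0, -9, 0.5],
  [14, 5.4, 0, 0, 0, -9, 0.5],
  [14, 5.4, 0, 0, 0, -9, 0.5],
  [10, 4, 0, 0, 0, -9, 0.5],
  [5.5, 1.2, -20, 0, 0, -9, 0.5],
  [0, 0, -40, 0, 0, 0, 0.5],
  [0, 0, -30, 0, 0, 0, 0.5],
  [0, 0, 0, 0, 0, 0, 0.5],
])

```text
time: 8.4
ee_pos: [0.594, 0.2104, 0.2273]
tcp_rot: [-179.7, 0.1, 94.6]
wrist_force: [-0.8, -0.2, 0.4]
opening: 0.0426
```

```bash
python3 - <<'E'
from h import *
from workcell import *
print(get_obs()["q"].round(1))
s=camera("side")[:,:,::-1];t=camera("top")[:,:,::-1]
cv2.imwrite("pics/s5.png",cv2.resize(s[80:200,380:480],None,fx=5,fy=5,interpolation=2)[:600])
cv2.imwrite("pics/t5.png",cv2.resize(t[90:200,130:270],None,fx=5,fy=5,interpolation=2))
E
```

```text
[ 19.5  16.3  20.8  94.8  -0.  104.9]
```

View pics/s5.png

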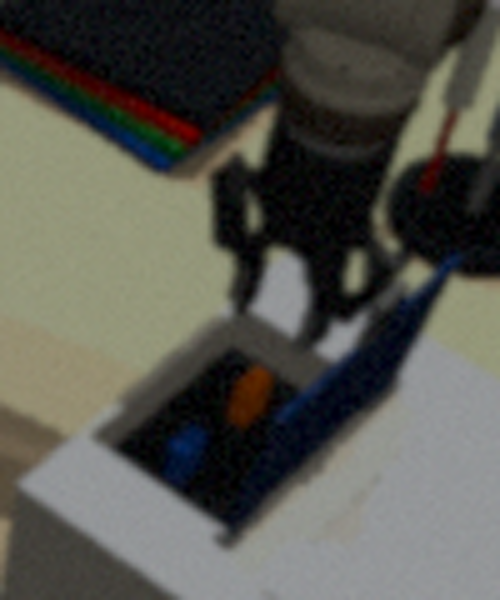

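View pics/t5.png

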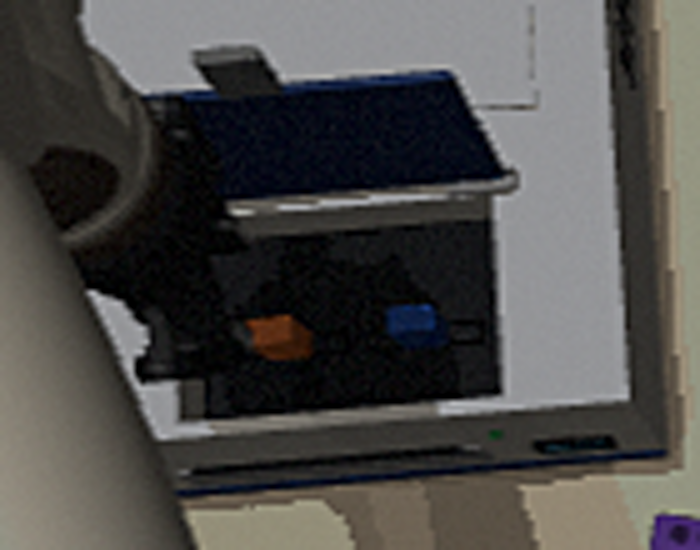

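Request:
apply_moves([
  [-1.5, 0, 0, 0, 0, 0, 0.58],
  [0, 0, -20, 0, 0, 0, 0.58],
  [0, 0, -25, 0, 0, 0, 0.58],
  [0, 0, -20, 0, 0, 0, 0.58],
  [0, 0, -12, 0, 0, 0, 0.58],
  [0, 0, -5, 0, 0, 0, 0.58],
  [0, 0, 0, 0, 0, 0, 0.58],
])

```text
time: 9.38
ee_pos: [0.5928, 0.2109, 0.1492]
tcp_rot: [180.0, -0.0, 94.6]
wrist_force: [-0.1, 0.7, 0.7]
opening: 0.0355
```

Request:
apply_moves([
  [0, 0, -4, 0, 0, 0, 0.58],
  [0, 0, 0, 0, 0, 0, 0.75],
  [0, 0, 0, 0, 0, 0, 1],
  [0, 0, 0, 0, 0, 0, 1],
  [0, 0, 0, 0, 0, 0, 1],
  [0, 0, 0, 0, 0, 0, 1],
], grip_force=40)

```text
time: 10.12
ee_pos: [0.5926, 0.2108, 0.145]
tcp_rot: [180.0, -0.0, 94.6]
wrist_force: [-0.2, 0.5, 2.0]
opening: 0.0148
```

Request:
apply_moves([
  [0, 0, 5, 0, 0, 0, 1],
  [0, 0, 10, 0, 0, 0, 1],
  [0, 0, 15, 0, 0, 0, 1],
  [0, 0, 15, 0, 0, 0, 1],
  [0, 0, 15, 0, 0, 0, 1],
  [0, 0, 15, 0, 0, 0, 1],
  [0, 0, 15, 0, 0, 0, 1],
  [0, 0, 15, 0, 0, 0, 1],
  [0, 0, 15, 0, 0, 0, 1],
  [0, 0, 15, 0, 0, 0, 1],
  [0, 0, 15, 0, 0, 0, 1],
  [0, 0, 0, 0, 0, 0, 1],
  [0, 0, 0, 0, 0, 0, 1],
])

```text
time: 11.75
ee_pos: [0.5926, 0.2108, 0.2942]
tcp_rot: [-180.0, 0.0, 94.6]
wrist_force: [0.9, -0.2, -1.1]
opening: 0.014
```

```bash
python3 - <<'E'
from h import *
from workcell import *
s=camera("side")[:,:,::-1]
cv2.imwrite("pics/s6.png",cv2.resize(s[60:210,340:500],None,fx=4,fy=4,interpolation=2)[:600])
E
```

```text
(no output)
```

View pics/s6.png

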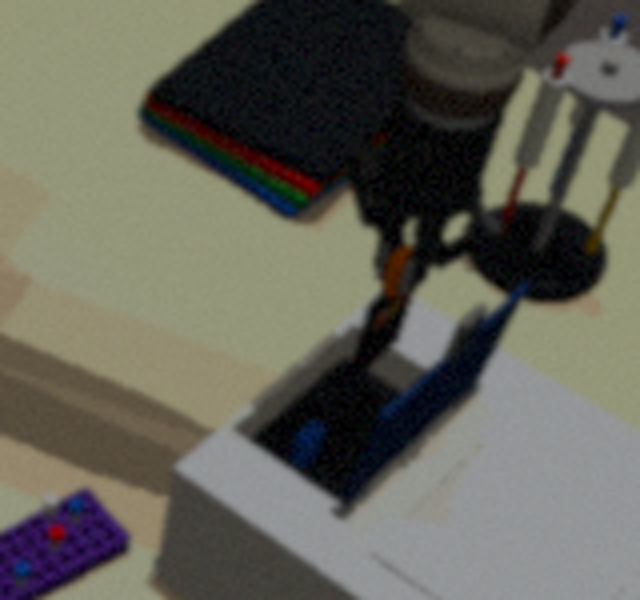

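Request:
apply_moves([
  [-10, -8, 0, 0, 0, 4, 1],
  [-15, -16, 0, 0, 0, 7, 1],
  [-15, -25, 0, 0, 0, 7.5, 1],
  [-15, -27, 0, 0, 0, 7.5, 1],
  [-15, -27, 0, 0, 0, 7.5, 1],
  [-10, -27, 0, 0, 0, 7.5, 1],
  [-8, -27, 0, 0, 0, 7.5, 1],
  [-5, -27, 0, 0, 0, 7.5, 1],
  [-5, -27, 0, 0, 0, 7.5, 1],
  [0, -27, 0, 0, 0, 7.5, 1],
  [0, -27, 0, 0, 0, 7.5, 1],
  [0, -27, 0, 0, 0, 7.5, 1],
  [0, -27, 0, 0, 0, 7.5, 1],
  [0, -27, 0, 0, 0, 7.5, 1],
  [0, -27, 0, 0, 0, 7.5, 1],
  [0, -27, 0, 0, 0, 7.5, 1],
  [0, -27, 0, 0, 0, 7.5, 1],
  [0, -27, 0, 0, 0, 7.5, 1],
  [0, -24, 0, 0, 0, 7.5, 1],
  [0, -10, 0, 0, 0, 4, 1],
])

```text
time: 14.3
ee_pos: [0.4942, -0.2783, 0.2937]
tcp_rot: [179.9, -0.0, -122.7]
wrist_force: [-0.2, -0.7, -1.0]
opening: 0.0145
```

```bash
python3 - <<'E'
from workcell import *
print(get_obs()["q"].round(1),get_obs()["tcp_rot"].round(1))
E
```

```text
[-29.4   8.8  19.4 100.7  -0.  -86.6] [ 179.9   -0.  -122.7]
```

Request:
apply_moves([
  [0, 0, -10, 0, 0, 0, 1],
  [0, 0, -20, 0, 0, 0, 1],
  [0, 0, -20, 0, 0, 0, 1],
  [0, 0, -10, 0, 0, 0, 1],
  [0, 0, -3, 0, 0, 0, 1],
  [0, 0, 0, 0, 0, 0, 1],
])

```text
time: 15.05
ee_pos: [0.4947, -0.2771, 0.232]
tcp_rot: [-180.0, 0.0, -122.9]
wrist_force: [0.1, 0.6, -1.2]
opening: 0.0146
```

```bash
python3 - <<'E'
from h import *
from workcell import *
s=camera("side")[:,:,::-1];t=camera("top")[:,:,::-1]
cv2.imwrite("pics/sfull.png",s)
cv2.imwrite("pics/s7.png",cv2.resize(s[180:310,230:370],None,fx=4.5,fy=4.5,interpolation=2)[:600])
cv2.imwrite("pics/t7.png",cv2.resize(t[110:250,320:450],None,fx=4,fy=4,interpolation=2))
E
```

```text
(no output)
```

View pics/s7.png

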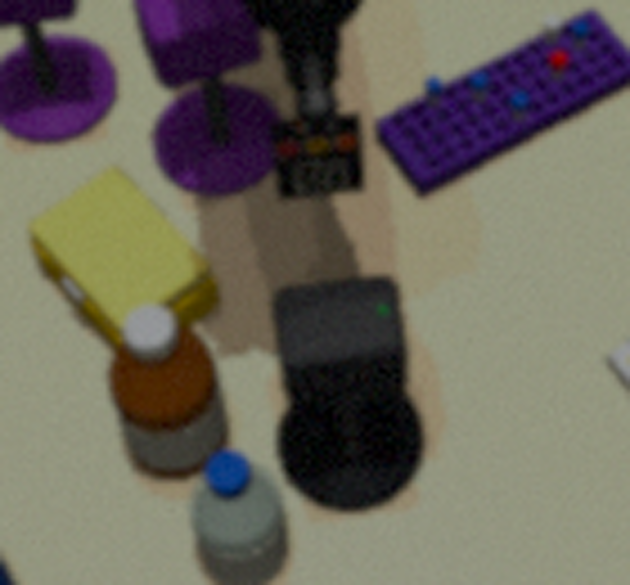

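View pics/t7.png

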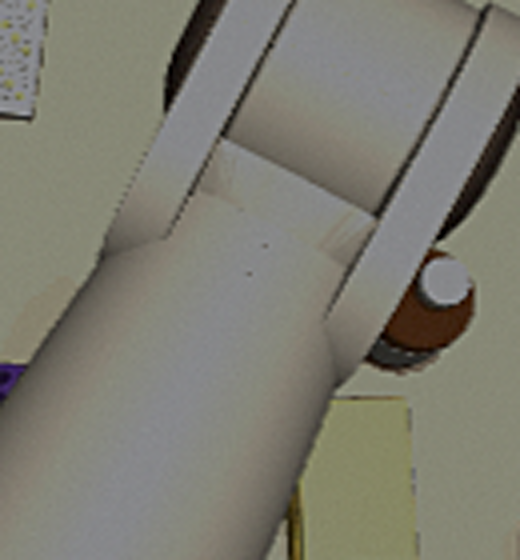

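View pics/sfull.png

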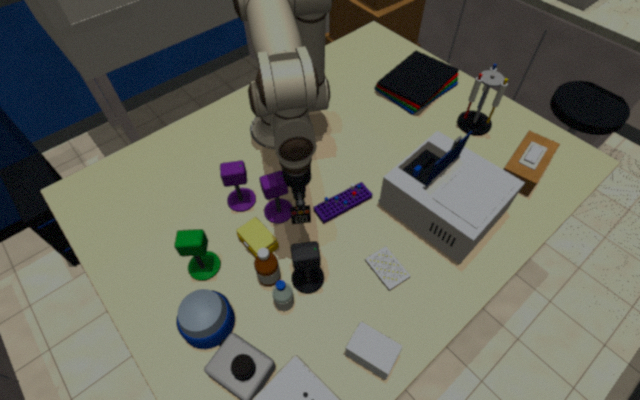

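```bash
python3 - <<'E'
from h import *
print(proj("side",[.4985,-.2795,.149]), onz("side",(301.6,219.3),.149))
# window check: head box top corners predicted
y=np.radians(-33);ax=np.array([np.cos(y),np.sin(y)]);ay=np.array([-np.sin(y),np.cos(y)])
w=np.array([.582,-.336])
for n,z in (("side",.183),("top",.183)):
    P=[[*(w+ax*a+ay*b),z] for a,b in ((0,-.04),(0,.04),(.058,.04),(.058,-.04))]
    q=proj(n,P); print(n,((q-[230,180])*4.5 if n=="side" else (q-[330,120])*4).round())
d=np.array([.4985,-.2795])-w; print(d@ax,d@ay)
E
```

```text
[[301.1958648  219.07705437]] [ 0.49994519 -0.27908393  0.149     ]
side [[268. 287.]
 [394. 271.]
 [406. 353.]
 [276. 370.]]
top [[304. 171.]
 [198. 106.]
 [244.  33.]
 [350.  97.]]
-0.1008010979017919 0.0019075276651617128
```

Request:
apply_moves([
  [0, 0, 0, 0, 0, 0, 1],
  [0, 0, 0, 0, 0, 0, 1],
  [0, 0, 0, 0, 0, 0, 1],
  [0, 0, 0, 0, 0, 0, 1],
])

```text
time: 15.65
ee_pos: [0.4946, -0.2772, 0.2317]
tcp_rot: [180.0, -0.0, -122.9]
wrist_force: [-0.0, 0.5, 0.1]
opening: 0.0142
```

```bash
python3 -c "
from workcell import *
print(get_obs()['qd'].round(2)); print(job_done())"
```

```text
[-0.05  0.01  0.01 -0.02 -0.03  0.  ]
the job is handed in; nothing more can be done
None
```

I lifted the flap by its tab to about 1.65 rad, drew the orange slide straight up out of the left slot, turned it round and handed the job in at about 15.7 s. It is still held by its handle in front of the dark scanner, though no verdict was reported.

**Last checks**
- **Pose:** the tool points straight down and the arm was still.
- **Grip:** the opening is 14 mm on the 15 mm handle.
- **Code position:** I estimate the code is 100 mm from the glass, 2 mm off centre sideways and level to about 1 mm. In the side image it sits within half a pixel of where I predicted it, facing the scanner.
- **Bystanders:** in the last side image the flap stands open, and the blue slide and everything else look unmoved. I judged this by eye.

**Disagreements and gaps**
- **Camera heights:** heights measured from the two cameras came out 5–6 mm lower than the text for both the reader top and the handles. The grasps at the text's heights worked.
- **Scanner position:** the two cameras differ by about 5 mm on where the scanner stands, which is well inside the 30 mm tolerance.
- **Final top view:** the arm hid the slide and scanner from the top camera, so the final code check rests on the side view and the arm's own pose.

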